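# Sort the fixture parts on the laser-welding table

### The arm

A 7-joint arm with a two-finger parallel gripper is mounted at the origin on the work surface. World frame = base frame: x ahead of the robot, y to its left, z up, the work surface at z = 0. Lengths are in m, angles in rad, forces in N, time in s.
With the tool pointing down it reaches from about 0.4 to 0.875 m from the base axis. Payload 19.3 kg.
Tool frame: the origin (TCP) lies on the centre line of the jaws, within the pads' length; the fingertips stand 25 mm ahead of it and the grasp point (between the pads) lies 6 mm ahead of it; x points along the fingers, y is the direction in which the jaws open and shut, and the axes are right-handed (so a half turn about x gives the same grasp; the last joint's range is limited). The gripper opens to 85 mm and grips with 20 to 120 N. Pads are 22 mm wide; open, the fingers measure 114 mm over their backs; the gripper's body (76 mm by 85 mm) begins 54 mm behind the grasp point. The pads swing forward as they close: fully open they stand 13 mm farther back than shut.
Start: joints at [-1.214, 0.521, -0.036, 1.599, 0.021, 1.021, -0.113], TCP at [0.259, 0.569, 0.256] pointing down, gripper open.
Joint ranges: [-2.91, 2.91], [-0.3, 2.13], [-1.5, 1.42], [0.17, 2.43], [-1.26, 4.41], [0.16, 1.93], [-2.52, 2.52]. Speed limits (rad/s): [1.89, 1.89, 2.39, 2.39, 3.01, 3.01, 3.01].

### API

Orientations are given as a 3x3 rotation matrix whose columns are the frame's x, y, z axes.
In Python, from plant import state, grab_frame, camera_model, sign_off gives the robot as it stands.
- The arm moves only by the tool servo_tool, never from a script. Its argument "motion" is a list that holds one entry, the list of rows, each a list of 6 numbers: the shift along the world's x, y, z in cm, then the turn, a rotation vector about the world's x, y, z in degrees. A call has 1 to 8 rows; each row is the pose to reach, as a shift and turn from the pose commanded when the call began; what a row does not reach only later rows make up. A row lasts 1/12 s, in which the tool goes at most 41.7 mm and 7.16 degrees, less where a joint would pass 70% of its speed; a pose out of reach is approached as far as the arm can. A call with a gripper value outside its range is refused whole. "gripper" is the finger opening in cm, from 0 to 8.54, set as the call begins (left out, the last holds). The fingers move at their own pace and stop on an object; "newtons" is the grip in N (left out, the last holds). Time passes only in rows, so rows that repeat a pose let the fingers close. It gives the time, the measured TCP pose, the force and the opening at its end, in the units of the state.
- state(): the state, without advancing time (a new reading comes with each control period).
- grab_frame(name): name is "side" or "top"; returns (picture, depth): 420x560x3 uint8, red, green, blue; 420x560 float32, m along the optical axis (not along the pixel's ray), 0 where there is no reading.
- camera_model(name): a dict with "K" (3x3 intrinsics, pixels), "dist" ([k1, k2, p1, p2, k3] as OpenCV has them; the pictures are not rectified), "extrinsics" (4x4, takes a point from camera to world coordinates). Camera axes: x right, y down, z forward; pixel columns grow to the right and rows downward; lengths in m; the calibration is good to about 2 mm. A picture is of the moment at which its call begins. camera_model takes no time and is no camera call.
- sign_off(): hands the job in, once; it reports no verdict.
The state is a dict: "t": time; "joints": joint angles; "qvel": joint speeds; "effort": joint torques, N m; "tcp_pos": TCP position; "orientation": TCP orientation; "contact_force": force on the tool from outside, world axes, zero at the start; "ft_torque": the same for the moment, N m; "width": opening from 0.0 (shut) to 1.0 (fully open).
Only numpy, scipy, OpenCV 4.12 (cv2) and the standard library are available. Lean on these libraries where they do the work, as an engineer would, in place of code of your own. Each camera call takes 0.05 s, during which the arm holds its last target.

### The job

Clear the fixture parts off the welding table: put both steel spacer rings over the post of the round stand, the large ring at the bottom and the small one on top of it, both lying flat; stand the two locating pins upright on the floor of the long narrow tray; and stand the angle bracket on its foot inside the square tray. Leave the flat white lens box where it is.

Things in the scene. Friction and masses are not known exactly. Their poses are not given: they have to be found in the camera images.
- ring_large: large plain steel spacer ring lying flat on the table: outside diameter 64 mm, hole 36 mm, height 20 mm, about 0.34 kg. Origin: centre of its underside, z up along the ring's axis.
- ring_small: small plain steel spacer ring lying flat on the table: outside diameter 48 mm, hole 36 mm, height 20 mm, about 0.13 kg. Origin: centre of its underside, z up along the ring's axis.
- pin1: steel locating pin standing upright: round foot 36 mm in diameter and 10 mm high, above it a 20 mm shank up to 46 mm, then a nose tapering to 12 mm at the top, 55 mm high in all, about 0.19 kg. Origin: centre of its underside, z up along the pin.
- pin2: second locating pin, the same as pin1 in every way. Origin: centre of its underside, z up along the pin.
- bracket: aluminium L-shaped angle bracket standing on its foot, about 0.15 kg: foot plate 60 mm along its x, 44 mm along its y, 8 mm thick; at the foot's -x end an upright plate 8 mm thick (x from -30 to -22 mm), 44 mm wide along y, its top 50 mm above the underside. Origin: centre of the foot's underside (the upright is centred 26 mm from it along -x), z up. It may start at any yaw.
- stand: fixed grey round stand with a steel post for the spacer rings: base disc 80 mm in diameter and 8 mm high (rings rest on its top), post 16 mm in diameter in the middle, tapering over its last 8 mm to 8 mm, its top 64 mm above the table. Origin: centre of the underside, on the table, on the post's axis; z up.
- pin_tray: fixed long narrow grey open tray for the pins: outside 76 mm along its x, 170 mm along its y, 22 mm high, walls and floor 4 mm thick, so inside 68 x 162 mm, without dividers. Origin: centre of the underside, on the table; z up. Its long side runs roughly across in front of the robot (turned up to 0.25 rad).
- bracket_tray: fixed square grey open tray for the bracket: outside 116 x 116 mm, 22 mm high, walls and floor 4 mm thick, so inside 108 x 108 mm, without dividers. Origin: centre of the underside, on the table; z up, x and y along its sides.
- lens_box: bystander: loose flat white box 60 x 60 x 20 mm with a round glass window in its top, standing among the parts; must stay where it is. Origin: centre of its underside, z up.

How it is judged:
By the outcome, as a careful person would: the job done as asked, in the order asked, and still so for the second after the job is handed in, with the robot touching nothing.
It also fails if it takes over 128 s, if anything falls off the work surface, if the arm or the gripper's body presses on something with over 40 N, if the wrist force passes 120 N, or if a joint passes its speed limit or range.

## Working session

There is one attempt and no reset: what is moved stays moved. The work goes in short steps, Python scripts to look and compute and a tool call to move; the robot and the scene stay as the last step left them, time stands still between calls to the robot, and variables do not carry over. Pictures are saved under pics/ and viewed, and the job is handed in when it is done.

Besides the shell and the picture viewer there is one more tool, called after "Request:" in YAML: its name, and indented under it one key for each argument. servo_tool: Moves the arm, as the interface text tells. Its arguments: {"type":"object","properties":{"motion":{"type":"array","items":{"type":"array","items":{"type":"array","items":{"type":"number"}}}},"gripper":{"type":"number"},"newtons":{"type":"number"}},"required":["motion"]}

```bash
ls; mkdir -p pics; cat > h.py <<'E'
import numpy as np, cv2, pickle
from plant import state, grab_frame, camera_model
def grab(name,tag):
    p,d=grab_frame(name); cv2.imwrite(f'pics/{tag}.png',p[:,:,::-1]); np.savez(f'pics/{tag}.npz',p=p,d=d); return p,d
def world(name,uv,depth=None,z=None):
    m=camera_model(name);K=np.array(m['K'],float);D=np.array(m['dist'],float);E=np.array(m['extrinsics'],float)
    uv=np.asarray(uv,float).reshape(-1,1,2)
    n=cv2.undistortPoints(uv,K,D).reshape(-1,2)
    r=np.c_[n,np.ones(len(n))]
    if depth is not None: return (r*np.asarray(depth).reshape(-1,1))@E[:3,:3].T+E[:3,3]
    R=r@E[:3,:3].T
    return E[:3,3]+R*((z-E[2,3])/R[:,2])[:,None]
def cloud(name,d):
    v,u=np.mgrid[:420,:560]
    P=world(name,np.stack([u.ravel(),v.ravel()],1),d.ravel()).reshape(420,560,3)
    P[d<=0]=np.nan
    return P
E
python3 - <<'E'
from h import *
for n in('top','side'):
    p,d=grab(n,n+'0'); print(np.array(camera_model(n)['extrinsics']).round(3), camera_model(n)['K'])
s=state();print(s)
E
```

```text
pics
[[ 0.027 -0.989  0.147  0.405]
 [-0.999 -0.023  0.031 -0.004]
 [-0.027 -0.148 -0.989  0.98 ]
 [ 0.     0.     0.     1.   ]] [[385.59321699   0.         277.64967394]
 [  0.         385.59321699 208.36999471]
 [  0.           0.           1.        ]]
[[ 0.983 -0.12   0.138  0.404]
 [-0.183 -0.678  0.712 -0.743]
 [ 0.008 -0.725 -0.689  0.783]
 [ 0.     0.     0.     1.   ]] [[439.7863229    0.         273.87441536]
 [  0.         439.7863229  211.84664967]
 [  0.           0.           1.        ]]
{'t': 0.1, 'joints': array([-1.21418833,  0.521912  , -0.03627531,  1.59992095,  0.02119059,
        1.02108061, -0.11279714]), 'qvel': array([ 7.94682054e-04, -2.57124651e-04,  2.49390072e-03, -9.16793292e-04,
       -7.77065732e-04, -1.29721822e-03, -6.89941781e-05]), 'effort': array([ 5.40859808e-03, -9.28483558e+01,  1.98496185e+00, -3.70537162e+01,
        1.82598241e-02,  5.33529615e-03, -6.62008893e-05]), 'tcp_pos': array([0.25867689, 0.56867761, 0.25582104]), 'orientation': array([[-3.11797529e-04,  4.14020622e-01,  9.10267448e-01],
       [-8.83017655e-04,  9.10267024e-01, -4.14020731e-01],
       [-9.99999562e-01, -9.32872869e-04,  8.17685101e-05]]), 'contact_force': array([-0.42309187, -0.88622884,  0.86466098]), 'ft_torque': array([ 0.03075332,  0.02000377, -0.00020123]), 'width': 1.0008378030241474}
```

View pics/top0.png

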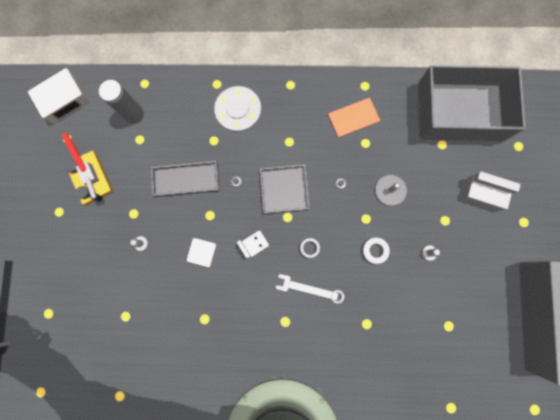

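View pics/side0.png

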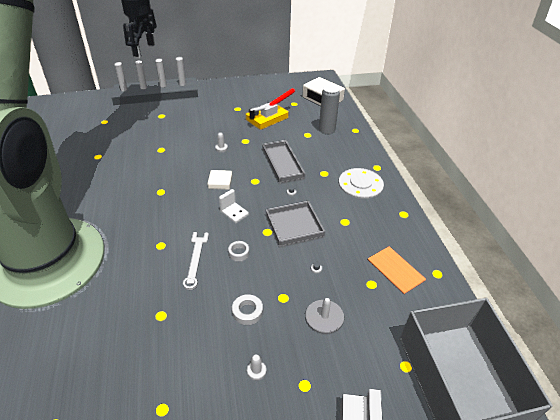

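The top view shows pins at (140,243) and (430,253), the lens box at (201,252) and the bracket at (253,244). The small ring is at (310,248), the large ring at (376,251), the stand at (391,190), the pin tray at (185,179) and the bracket tray at (285,189). Next I'll measure them.

```bash
cat > m.py <<'E'
from h import *
def fit(tag,name,c,r,lo,hi,bright=None,dark=None):
    pass
f=np.load('pics/top0.npz');p,d=f['p'],f['d'];P=cloud('top',d)
g=cv2.cvtColor(p,cv2.COLOR_RGB2GRAY)
# table level check
print('table z',np.nanmedian(P[280:310,230:270,2]),'lens top',P[245:258,195:207,2].mean())
obj=dict(pinA=(140,243,14),pinB=(430,253,14),lens=(201,252,20),bracket=(253,244,22),rs=(310,248,16),rl=(376,251,20),stand=(391,190,22),ptray=(185,179,40),btray=(285,189,32))
for k,(u,v,r) in obj.items():
    s=np.s_[v-r:v+r+1,u-r:u+r+1]
    X=P[s].reshape(-1,3); X=X[X[:,2]>0.006]
    print(k,len(X),'bbox c',((np.nanmin(X,0)+np.nanmax(X,0))/2).round(4),'max z',np.nanmax(X[:,2]).round(3), np.ptp(X,0).round(3))
    # top layer
    cv2.imwrite(f'pics/c_{k}.png',cv2.resize(p[s][:,:,::-1],None,fx=6,fy=6,interpolation=cv2.INTER_CUBIC))
def comp(u,v,r,lo,hi=9,th=140):
    m=np.zeros_like(g); s=np.s_[v-r:v+r+1,u-r:u+r+1]
    zz=P[...,2]; m[s]=((g>th)&(zz>lo)&(zz<hi))[s]*255
    return m
for k,z in dict(rs=.02,rl=.02,lens=.02).items():
    u,v,r=obj[k]; m=np.zeros_like(g); s=np.s_[v-r:v+r+1,u-r:u+r+1]; m[s]=(P[s][...,2]>0.012)*255
    c,_=cv2.findContours(m,cv2.RETR_EXTERNAL,cv2.CHAIN_APPROX_NONE);c=max(c,key=cv2.contourArea)
    W=world('top',c.reshape(-1,2),z=z)[:,:2].astype(np.float32)
    (cx,cy),rad=cv2.minEnclosingCircle(W*1000); print(k,'circle',cx,cy,rad,cv2.minAreaRect(W*1000))
    X=P[s][P[s][...,2]>0.014]; print('  mean top pts',X.mean(0).round(4))
for k in('pinA','pinB','stand'):
    u,v,r=obj[k]; s=np.s_[v-r:v+r+1,u-r:u+r+1]; X=P[s].reshape(-1,3)
    for lo,hi in((.005,.02),(.02,.048),(.048,.07)):
        Y=X[(X[:,2]>lo)&(X[:,2]<hi)]; 
        if len(Y): print(k,lo,hi,len(Y),Y.mean(0).round(4),((Y.min(0)+Y.max(0))/2).round(4))
for k,L in (('ptray',40),('btray',32)):
    u,v,r=obj[k]; m=np.zeros_like(g); s=np.s_[v-r:v+r+1,u-r:u+r+1]; m[s]=(P[s][...,2]>0.013)*255
    c,_=cv2.findContours(m,cv2.RETR_EXTERNAL,cv2.CHAIN_APPROX_NONE);c=max(c,key=cv2.contourArea)
    W=world('top',c.reshape(-1,2),z=.022)[:,:2].astype(np.float32); print(k,cv2.minAreaRect(W*1000))
u,v,r=obj['bracket'];s=np.s_[v-r:v+r+1,u-r:u+r+1];X=P[s].reshape(-1,3)
for lo,hi in((.005,.015),(.04,.06)):
    Y=X[(X[:,2]>lo)&(X[:,2]<hi)]; print('br',len(Y),Y.mean(0).round(4),cv2.minAreaRect((Y[:,:2]*1000).astype(np.float32)))
Y=X[(X[:,2]>.005)];print(cv2.minAreaRect((Y[:,:2]*1000).astype(np.float32)))
E
python3 m.py
cd pics; python3 - <<'E'
import cv2,numpy as np
p=cv2.imread('top0.png');cv2.imwrite('z1.png',cv2.resize(p[150:280,120:280],None,fx=5,fy=4.6,interpolation=cv2.INTER_CUBIC))
q=cv2.imread('side0.png');cv2.imwrite('z2.png',cv2.resize(q[120:400,180:360],None,fx=3,fy=2.1,interpolation=cv2.INTER_CUBIC))
E
```

```text
table z 0.000545055769710312 lens top nan
pinA 179 bbox c [0.4509 0.3717 0.0327] max z 0.059 [0.033 0.032 0.053]
pinB 170 bbox c [ 0.446  -0.3532  0.0321] max z 0.058 [0.035 0.03  0.052]
lens 593 bbox c [0.4335 0.2144 0.017 ] max z 0.028 [0.069 0.07  0.021]
bracket 433 bbox c [0.457  0.0842 0.0302] max z 0.054 [0.067 0.073 0.048]
rs 142 bbox c [ 0.4424 -0.0558  0.0154] max z 0.025 [0.061 0.047 0.019]
rl 399 bbox c [ 0.4487 -0.2196  0.016 ] max z 0.026 [0.062 0.064 0.02 ]
stand 688 bbox c [ 0.6041 -0.261   0.0361] max z 0.066 [0.079 0.08  0.06 ]
ptray 868 bbox c [0.6263 0.2809 0.017 ] max z 0.028 [0.198 0.201 0.022]
btray 718 bbox c [0.5998 0.0185 0.0167] max z 0.027 [0.129 0.138 0.021]
rs circle 451.2089538574219 -55.56001663208008 23.759897232055664 ((451.7115783691406, -55.72261428833008), (45.216026306152344, 45.69430923461914), 46.06678009033203)
  mean top pts [ 0.4507 -0.0555  0.0201]
rl circle 448.20013427734375 -218.92840576171875 32.61798858642578 ((448.52899169921875, -219.62423706054688), (63.21746826171875, 61.87651443481445), 45.6053466796875)
  mean top pts [ 0.4487 -0.
[... 723 characters left out ...]
0.6004 -0.2565  0.0347] [ 0.6023 -0.2584  0.0344]
stand 0.048 0.07 41 [ 0.603  -0.2599  0.0592] [ 0.6039 -0.2614  0.0577]
ptray ((620.2402954101562, 267.34429931640625), (78.13623809814453, 170.69100952148438), 6.495064735412598)
btray ((599.0083618164062, 11.21799087524414), (117.1007308959961, 115.7138442993164), 6.6068596839904785)
br 369 [0.4592 0.0816 0.0087] ((454.5985412597656, 89.69216918945312), (105.27996063232422, 103.4084701538086), 3.1918721199035645)
br 66 [0.4428 0.1058 0.0502] ((442.5014953613281, 105.97541809082031), (43.42603302001953, 8.146114349365234), 33.96192932128906)
((454.5985412597656, 89.69216918945312), (105.27996063232422, 103.4084701538086), 3.1918721199035645)
```

View pics/z1.png

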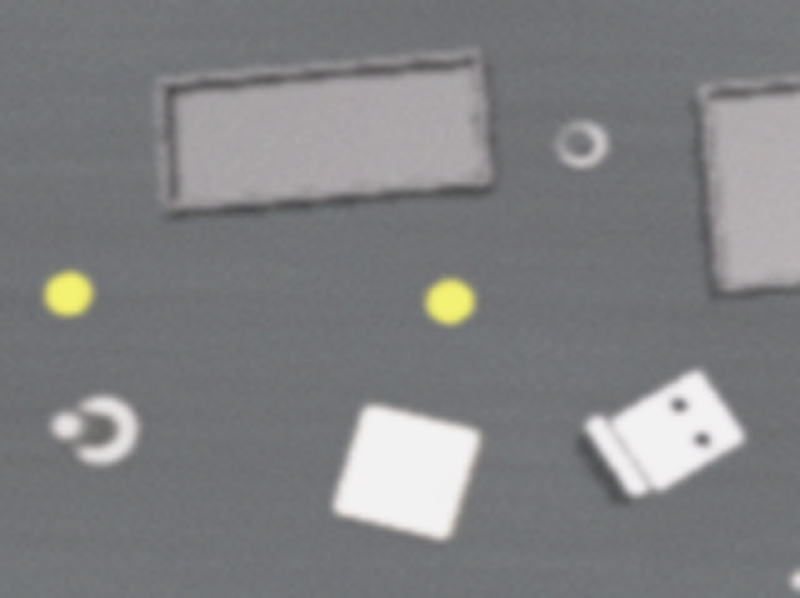

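The image shows both trays turned about 6.5° and the bracket's upright on its left end, so its +x points at about -56° yaw. That's enough to start with the large ring.

Request:
servo_tool:
  motion:
    - [[24, -37, -6, 0, 0, 0], [24, -37, -6, 0, 0, 0], [24, -37, -6, 0, 0, 0], [24, -37, -6, 0, 0, 0], [24, -37, -6, 0, 0, 0], [24, -37, -6, 0, 0, 0], [24, -37, -6, 0, 0, 0], [24, -37, -6, 0, 0, 0]]
  gripper: 8.54
  newtons: 40

```text
t: 0.77
tcp_pos: [0.4391, 0.2899, 0.2111]
orientation: [[-0.0, 0.414, 0.91], [-0.0, 0.91, -0.414], [-1.0, -0.0, -0.0]]
contact_force: [1.3, 1.6, -0.3]
width: 0.999
```

Request:
servo_tool:
  motion:
    - [[0.8, -50.7, -8, 0, 0, 0], [0.8, -50.7, -8, 0, 0, 0], [0.8, -50.7, -8, 0, 0, 0], [0.8, -50.7, -8, 0, 0, 0], [0.8, -50.7, -8, 0, 0, 0], [0.8, -50.7, -8, 0, 0, 0], [0.8, -50.7, -8, 0, 0, 0], [0.8, -50.7, -8, 0, 0, 0]]

```text
t: 1.43
tcp_pos: [0.4432, -0.0393, 0.1591]
orientation: [[0.0, 0.414, 0.91], [-0.0, 0.91, -0.414], [-1.0, -0.0, 0.0]]
contact_force: [1.6, 0.4, -0.1]
width: 0.997
```

Request:
servo_tool:
  motion:
    - [[0.5, -17.9, -5.9, 0, 0, 0], [0.5, -17.9, -5.9, 0, 0, 0], [0.5, -17.9, -5.9, 0, 0, 0], [0.5, -17.9, -5.9, 0, 0, 0], [0.5, -17.9, -5.9, 0, 0, 0], [0.5, -17.9, -5.9, 0, 0, 0], [0.5, -17.9, -5.9, 0, 0, 0], [0.5, -17.9, -5.9, 0, 0, 0]]

```text
t: 2.1
tcp_pos: [0.4486, -0.2157, 0.1004]
orientation: [[-0.0, 0.414, 0.91], [0.001, 0.91, -0.414], [-1.0, 0.0, -0.001]]
contact_force: [1.1, -0.3, 0.4]
width: 1.006
```

```bash
python3 - <<'E'
from h import *
p,d=grab('side','s1');s=state();print(s['tcp_pos'].round(4),s['joints'].round(2))
cv2.imwrite('pics/s1z.png',cv2.resize(p[170:380,150:390,::-1],None,fx=3,fy=2.8))
P=cloud('side',d)
X=P.reshape(-1,3);t=s['tcp_pos'];Y=X[(np.hypot(*(X[:,:2]-t[:2]).T)<.08)&(X[:,2]>.04)&(X[:,2]<t[2])];print(np.percentile(Y[:,2],[0,1,5,20]))
E
```

```text
[ 0.4489 -0.2153  0.1006] [ 0.3   0.57  0.04  2.05 -0.04  0.52  1.52]
[0.08739967 0.08754016 0.08890587 0.09152564]
```

View pics/s1z.png

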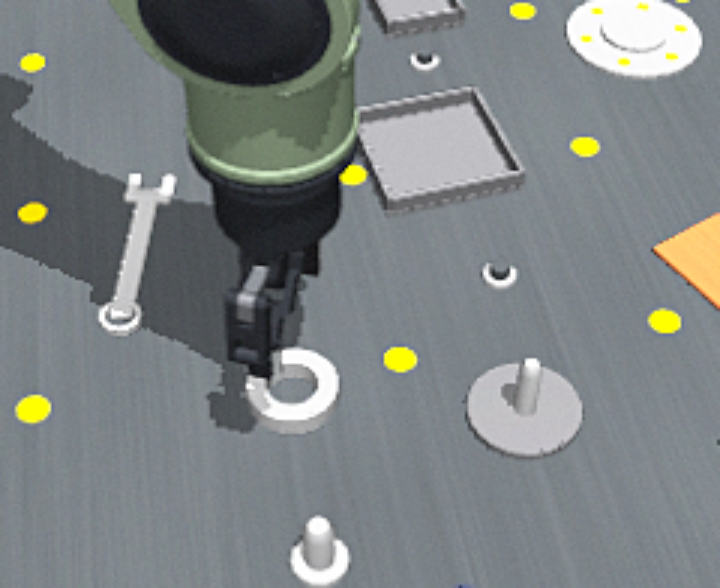

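The fingers are over the large ring, and the open tips sit about 13 mm ahead of the TCP. Lowering now.

Request:
servo_tool:
  motion:
    - [[0, -0.4, -3, 0, 0, 0], [0, -0.4, -6, 0, 0, 0], [0, -0.4, -8, 0, 0, 0], [0, -0.4, -8, 0, 0, 0], [0, -0.4, -8, 0, 0, 0], [0, -0.4, -8, 0, 0, 0]]

```text
t: 2.65
tcp_pos: [0.4494, -0.22, 0.0217]
orientation: [[0.001, 0.413, 0.911], [-0.0, 0.911, -0.413], [-1.0, 0.0, 0.001]]
contact_force: [-0.1, -0.0, 0.1]
width: 1.002
```

Request:
servo_tool:
  motion:
    - [[0, 0, 0, 0, 0, 0], [0, 0, 0, 0, 0, 0], [0, 0, 0, 0, 0, 0], [0, 0, 0, 0, 0, 0], [0, 0, 0, 0, 0, 0], [0, 0, 0, 0, 0, 0], [0, 0, 0, 0, 0, 0], [0, 0, 0, 0, 0, 0]]
  gripper: 5.5
  newtons: 50

```text
t: 3.32
tcp_pos: [0.4494, -0.2206, 0.022]
orientation: [[0.002, 0.414, 0.91], [-0.001, 0.91, -0.414], [-1.0, 0.0, 0.002]]
contact_force: [-2.7, 3.4, 20.6]
width: 0.726
```

```bash
python3 - <<'E'
from h import *
p,d=grab('side','s2');s=state();print(s['tcp_pos'].round(4),s['contact_force'],s['width'])
cv2.imwrite('pics/s2z.png',cv2.resize(p[240:350,180:320,::-1],None,fx=5,fy=5,interpolation=cv2.INTER_CUBIC))
E
```

```text
[ 0.4495 -0.2205  0.022 ] [-2.90861512  2.39387675 21.68697268] 0.7276947070832791
```

View pics/s2z.png

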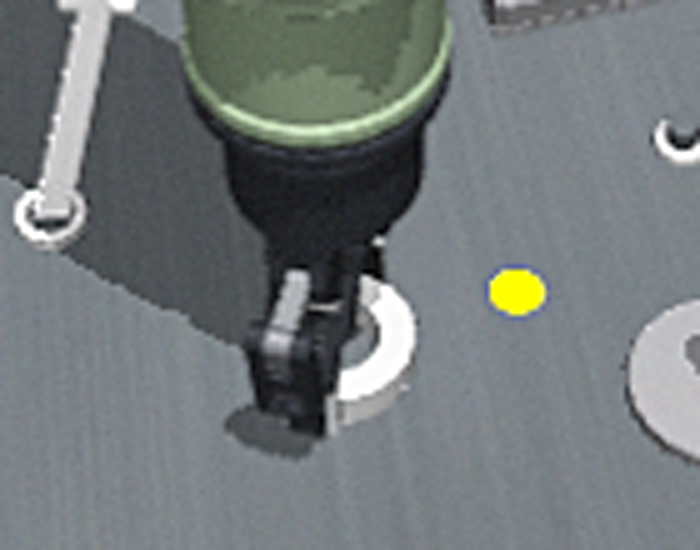

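The fingers hold the ring on either side and it is flat. The upward force comes from the pads swinging forward, so I'll lift slowly.

Request:
servo_tool:
  motion:
    - [[0, 0, 0.3, 0, 0, 0], [0, 0, 0.8, 0, 0, 0], [0, 0, 2, 0, 0, 0], [0, 0, 4, 0, 0, 0], [0, 0, 7, 0, 0, 0], [0, 0, 9, 0, 0, 0], [0, 0, 9, 0, 0, 0], [0, 0, 9, 0, 0, 0]]

```text
t: 4.03
tcp_pos: [0.4492, -0.2206, 0.1118]
orientation: [[0.002, 0.414, 0.91], [-0.001, 0.91, -0.414], [-1.0, 0.0, 0.003]]
contact_force: [-0.7, -0.0, -4.2]
width: 0.724
```

```bash
python3 - <<'E'
from h import *
p,d=grab('side','s3');s=state();print(s['tcp_pos'].round(4),s['contact_force'],s['width'])
cv2.imwrite('pics/s3z.png',cv2.resize(p[200:350,180:360,::-1],None,fx=4,fy=4,interpolation=cv2.INTER_CUBIC))
E
```

```text
[ 0.4486 -0.2203  0.1107] [ 0.3433398   1.15148829 -3.36740723] 0.7207097278069198
```

View pics/s3z.png

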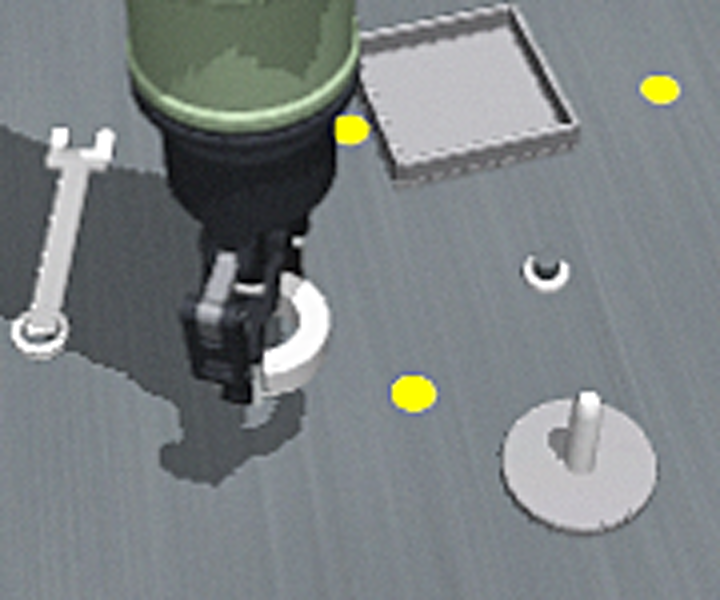

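The ring is held flat, and the wrist carries about 3.4 N, which matches its weight. Moving it over the stand.

Request:
servo_tool:
  motion:
    - [[15.5, -4.1, 0, 0, 0, 0], [15.5, -4.1, 0, 0, 0, 0], [15.5, -4.1, 0, 0, 0, 0], [15.5, -4.1, 0, 0, 0, 0], [15.5, -4.1, 0, 0, 0, 0], [15.5, -4.1, 0, 0, 0, 0], [15.5, -4.1, 0, 0, 0, 0]]

```text
t: 4.67
tcp_pos: [0.6023, -0.2611, 0.1086]
orientation: [[-0.003, 0.414, 0.91], [0.001, 0.91, -0.414], [-1.0, -0.0, -0.003]]
contact_force: [-0.5, -0.3, -4.0]
width: 0.724
```

```bash
python3 - <<'E'
from h import *
p,d=grab('side','s4');s=state();print(s['tcp_pos'].round(4),s['contact_force'],s['width'])
cv2.imwrite('pics/s4z.png',cv2.resize(p[220:350,250:400,::-1],None,fx=4,fy=4,interpolation=cv2.INTER_CUBIC))
p,d=grab('top','t4')
cv2.imwrite('pics/t4z.png',cv2.resize(p[140:240,330:450,::-1],None,fx=5,fy=5,interpolation=cv2.INTER_CUBIC))
E
```

```text
[ 0.6022 -0.2611  0.1092] [-0.51302649  0.11937107 -3.82311181] 0.7241499569829949
```

View pics/s4z.png

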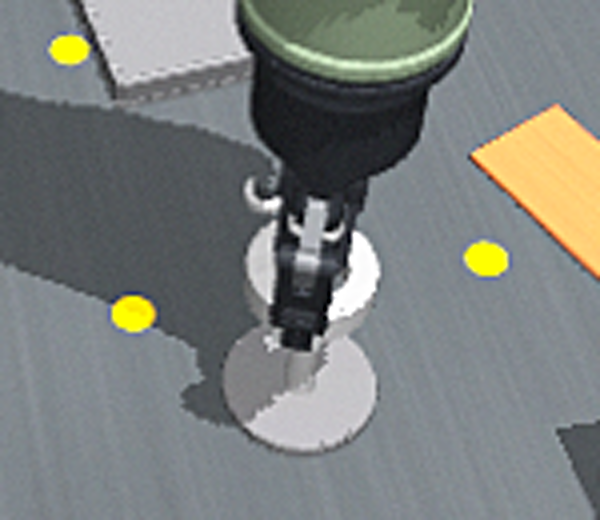

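View pics/t4z.png

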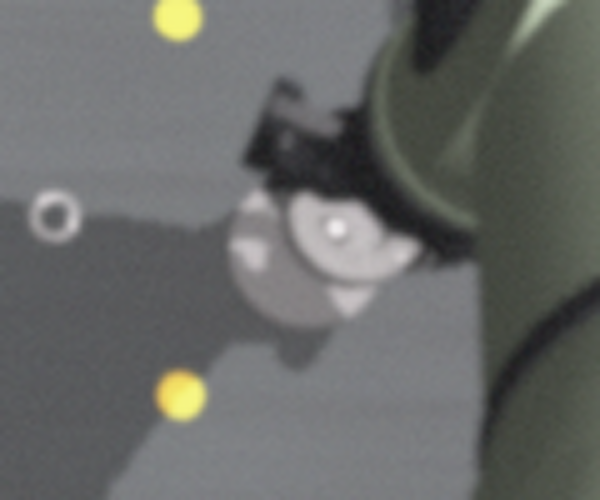

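The post tip shows through the ring's hole at about (335,228) in the top crop. Lowering.

Request:
servo_tool:
  motion:
    - [[0.1, 0, -2, 0, 0, 0], [0.1, 0, -4, 0, 0, 0], [0.1, 0, -6, 0, 0, 0], [0.1, 0, -7, 0, 0, 0], [0.1, 0, -7.6, 0, 0, 0], [0.1, 0, -7.8, 0, 0, 0], [0.1, 0, -7.8, 0, 0, 0]]

```text
t: 5.35
tcp_pos: [0.6047, -0.2615, 0.0327]
orientation: [[0.0, 0.414, 0.91], [-0.0, 0.91, -0.414], [-1.0, -0.0, 0.0]]
contact_force: [0.1, 0.0, -2.7]
width: 0.721
```

Request:
servo_tool:
  motion:
    - [[0, 0, -0.2, 0, 0, 0], [0, 0, -0.2, 0, 0, 0], [0, 0, -0.2, 0, 0, 0]]

```text
t: 5.6
tcp_pos: [0.605, -0.2615, 0.0311]
orientation: [[0.001, 0.414, 0.91], [-0.0, 0.91, -0.414], [-1.0, 0.0, 0.001]]
contact_force: [0.1, 0.1, -4.0]
width: 0.728
```

Request:
servo_tool:
  motion:
    - [[0, 0, 0, 0, 0, 0], [0, 0, 0, 0, 0, 0], [0, 0, 0, 0, 0, 0], [0, 0, 0, 0, 0, 0], [0, 0, 0, 0, 0, 0], [0, 0, 0, 0, 0, 0]]
  gripper: 8.54

```text
t: 6.1
tcp_pos: [0.6047, -0.2614, 0.0305]
orientation: [[0.0, 0.414, 0.91], [-0.0, 0.91, -0.414], [-1.0, -0.0, 0.0]]
contact_force: [0.2, -0.1, -0.1]
width: 0.998
```

Request:
servo_tool:
  motion:
    - [[0, 0, 2, 0, 0, 0], [0, 0, 4, 0, 0, 0], [0, 0, 7, 0, 0, 0], [0, 0, 10, 0, 0, 0], [-4, 4, 10, 0, 0, 0], [-8, 8, 10, 0, 0, 0], [-12, 12, 10, 0, 0, 0], [-15.3, 16, 10, 0, 0, 0]]

```text
t: 6.77
tcp_pos: [0.4866, -0.1413, 0.1306]
orientation: [[0.0, 0.415, 0.91], [-0.0, 0.91, -0.415], [-1.0, 0.0, 0.0]]
contact_force: [2.3, 0.4, -1.2]
width: 0.998
```

```bash
python3 - <<'E'
from h import *
p,d=grab('side','s5');s=state();print(s['tcp_pos'].round(4),s['contact_force'],s['width'])
cv2.imwrite('pics/s5z.png',cv2.resize(p[200:350,200:380,::-1],None,fx=4,fy=4,interpolation=cv2.INTER_CUBIC))
E
```

```text
[ 0.481  -0.1354  0.1299] [-0.64826251  6.20728946 -0.17244303] 0.9972085420494318
```

View pics/s5z.png

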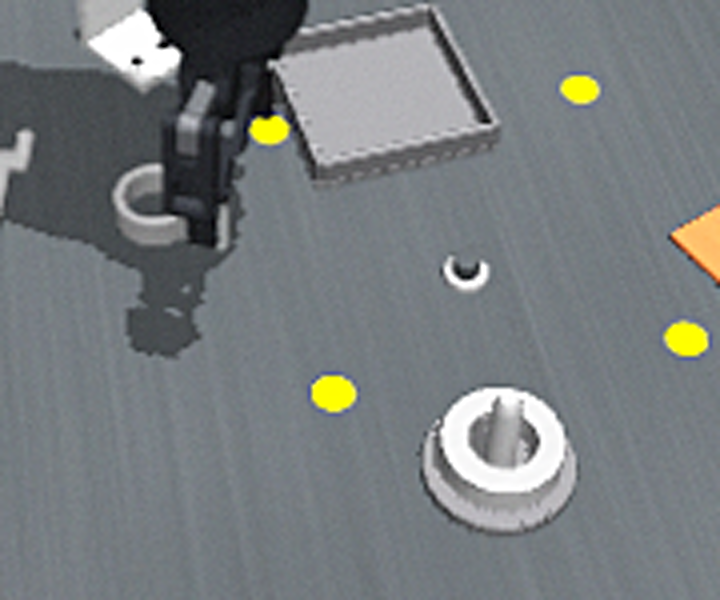

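The large ring lies flat on the stand around the post. Next is the small ring.

Request:
servo_tool:
  motion:
    - [[-3, 8, 0, 0, 0, 0], [-3, 8, -2, 0, 0, 0], [-3, 8, -4, 0, 0, 0], [-3, 8, -6, 0, 0, 0], [-3, 8, -6, 0, 0, 0], [-3, 8, -6, 0, 0, 0]]

```text
t: 7.32
tcp_pos: [0.4581, -0.0623, 0.0702]
orientation: [[-0.002, 0.414, 0.91], [-0.0, 0.91, -0.414], [-1.0, -0.001, -0.001]]
contact_force: [-0.1, -0.7, 0.9]
width: 1.002
```

Request:
servo_tool:
  motion:
    - [[-0.7, 0.7, 0, 0, 0, 0], [-0.7, 0.7, -1, 0, 0, 0], [-0.7, 0.7, -2.5, 0, 0, 0], [-0.7, 0.7, -4, 0, 0, 0], [-0.7, 0.7, -4.6, 0, 0, 0], [-0.7, 0.7, -4.6, 0, 0, 0], [-0.7, 0.7, -4.6, 0, 0, 0]]

```text
t: 7.9
tcp_pos: [0.4514, -0.0552, 0.0247]
orientation: [[-0.0, 0.414, 0.91], [-0.0, 0.91, -0.414], [-1.0, -0.0, -0.0]]
contact_force: [-1.4, 0.3, 0.3]
width: 0.998
```

Request:
servo_tool:
  motion:
    - [[0, 0, 0, 0, 0, 0], [0, 0, 0, 0, 0, 0], [0, 0, 0, 0, 0, 0], [0, 0, 0, 0, 0, 0], [0, 0, 0, 0, 0, 0], [0, 0, 0, 0, 0, 0], [0, 0, 0, 0, 0, 0], [0, 0, 0, 0, 0, 0]]
  gripper: 4
  newtons: 40

```text
t: 8.57
tcp_pos: [0.4517, -0.0551, 0.0252]
orientation: [[0.001, 0.414, 0.91], [-0.0, 0.91, -0.414], [-1.0, 0.0, 0.001]]
contact_force: [-3.5, 0.4, 17.9]
width: 0.55
```

```bash
python3 - <<'E'
from h import *
p,d=grab('side','s6');s=state();print(s['tcp_pos'].round(4),s['contact_force'],s['width'])
cv2.imwrite('pics/s6z.png',cv2.resize(p[180:300,180:340,::-1],None,fx=4,fy=4,interpolation=cv2.INTER_CUBIC))
E
```

```text
[ 0.4517 -0.0551  0.0252] [-2.8486867   0.09246472 18.05498695] 0.5483089401509581
```

View pics/s6z.png

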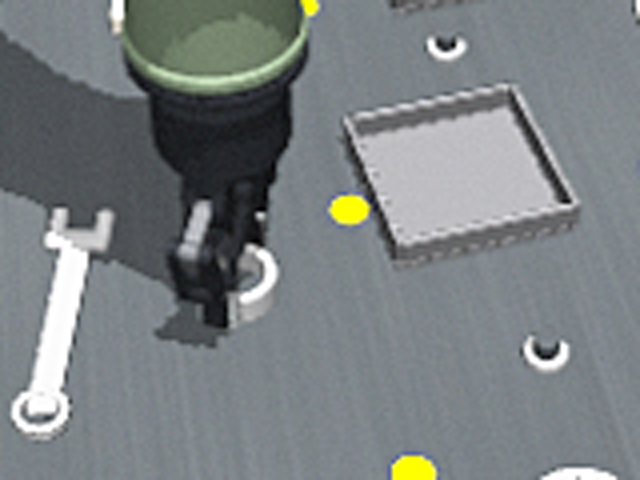

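Request:
servo_tool:
  motion:
    - [[0, 0, 0.3, 0, 0, 0], [0, 0, 1, 0, 0, 0], [0, 0, 3, 0, 0, 0], [0, 0, 6, 0, 0, 0], [0, 0, 9, 0, 0, 0], [3, -4, 9, 0, 0, 0], [5, -6.7, 9, 0, 0, 0], [5, -6.7, 9, 0, 0, 0]]

```text
t: 9.28
tcp_pos: [0.5052, -0.128, 0.1162]
orientation: [[0.005, 0.418, 0.908], [-0.003, 0.908, -0.418], [-1.0, -0.001, 0.006]]
contact_force: [-1.9, -0.9, -1.3]
width: 0.548
```

Request:
servo_tool:
  motion:
    - [[10.2, -13.9, 0, 0, 0, 0], [10.2, -13.9, 0, 0, 0, 0], [10.2, -13.9, 0, 0, 0, 0], [10.2, -13.9, 0, 0, 0, 0], [10.2, -13.9, 0, 0, 0, 0], [10.2, -13.9, 0, 0, 0, 0], [10.2, -13.9, 0, 0, 0, 0]]

```text
t: 9.87
tcp_pos: [0.6028, -0.2609, 0.1143]
orientation: [[-0.001, 0.415, 0.91], [0.0, 0.91, -0.415], [-1.0, 0.0, -0.001]]
contact_force: [0.9, 1.3, -1.4]
width: 0.544
```

```bash
python3 - <<'E'
from h import *
p,d=grab('side','s7');s=state();print(s['tcp_pos'].round(4),s['contact_force'],s['width'])
cv2.imwrite('pics/s7z.png',cv2.resize(p[200:350,230:410,::-1],None,fx=4,fy=4,interpolation=cv2.INTER_CUBIC))
E
```

```text
[ 0.6028 -0.2602  0.1144] [ 0.58142748  0.94061483 -1.44671282] 0.5418617600806104
```

View pics/s7z.png

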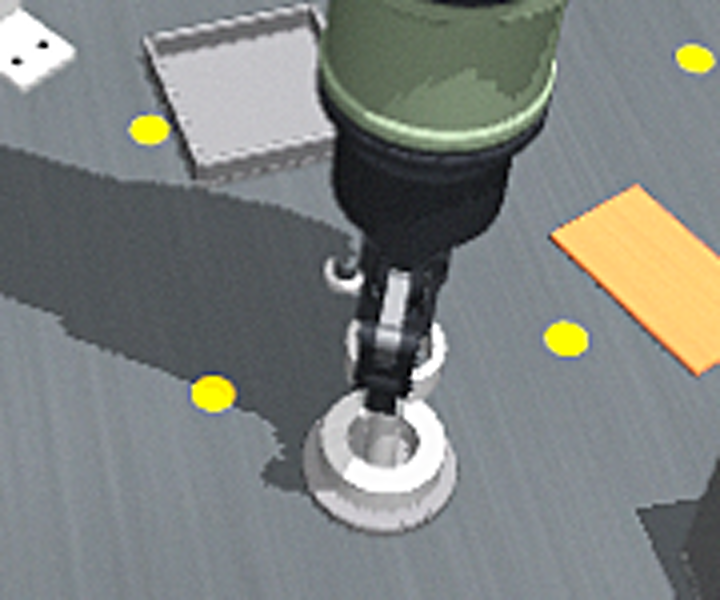

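The small ring is held flat above the post. Lowering to about 1 mm above the large ring.

Request:
servo_tool:
  motion:
    - [[0.1, 0, -1, 0, 0, 0], [0.1, 0, -2.5, 0, 0, 0], [0.1, 0, -4, 0, 0, 0], [0.1, 0, -5, 0, 0, 0], [0.1, 0, -5.7, 0, 0, 0], [0.1, 0, -6.0, 0, 0, 0], [0.1, 0, -6.0, 0, 0, 0], [0.1, 0, -6.0, 0, 0, 0]]

```text
t: 10.58
tcp_pos: [0.6046, -0.261, 0.0547]
orientation: [[0.0, 0.414, 0.91], [-0.0, 0.91, -0.414], [-1.0, 0.0, 0.0]]
contact_force: [-0.2, -0.0, -1.1]
width: 0.548
```

Request:
servo_tool:
  motion:
    - [[0, 0, 0, 0, 0, 0], [0, 0, 0, 0, 0, 0], [0, 0, 0, 0, 0, 0], [0, 0, 0, 0, 0, 0], [0, 0, 0, 0, 0, 0], [0, 0, 0, 0, 0, 0]]
  gripper: 8.54

```text
t: 11.08
tcp_pos: [0.6044, -0.2611, 0.0545]
orientation: [[0.0, 0.414, 0.91], [-0.0, 0.91, -0.414], [-1.0, -0.0, 0.0]]
contact_force: [-0.6, 0.4, -0.1]
width: 0.999
```

Request:
servo_tool:
  motion:
    - [[0, 0, 2, 0, 0, 0], [0, 0, 4, 0, 0, 0], [0, 0, 7, 0, 0, 0], [0, 0, 9, 0, 0, 0], [-3, 0, 9, 0, 0, 0], [-6, 0, 9, 0, 0, 0], [-6, 0, 9, 0, 0, 0]]

```text
t: 11.67
tcp_pos: [0.5394, -0.262, 0.1447]
orientation: [[-0.003, 0.416, 0.909], [-0.0, 0.909, -0.416], [-1.0, -0.001, -0.003]]
contact_force: [-0.2, -1.5, 0.0]
width: 0.995
```

```bash
python3 - <<'E'
from h import *
p,d=grab('side','s8');s=state();print(s['tcp_pos'].round(4),s['contact_force'],s['width'])
cv2.imwrite('pics/s8z.png',cv2.resize(p[230:400,220:400,::-1],None,fx=4,fy=3.5,interpolation=cv2.INTER_CUBIC))
E
```

```text
[ 0.5421 -0.2618  0.1449] [ 1.02015029 -0.45551377 -0.27531719] 0.9986563766864505
```

View pics/s8z.png

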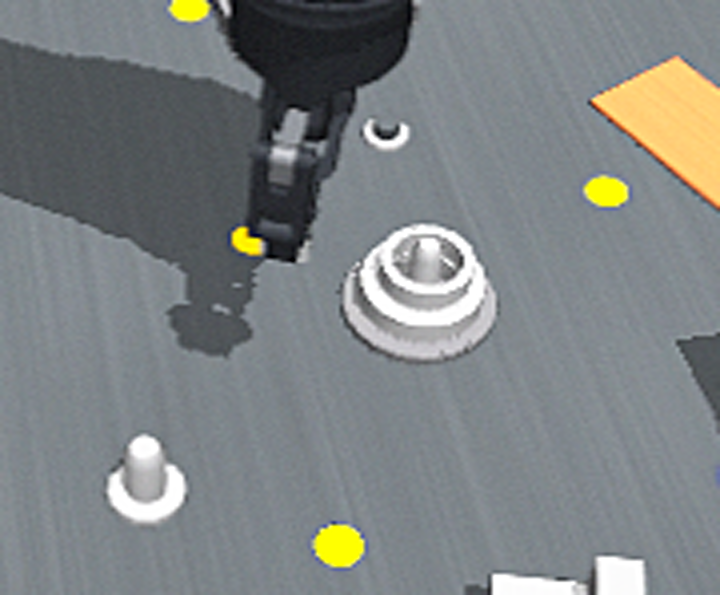

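Both rings are stacked flat on the post. Next is the pin near (0.446, -0.3525).

Request:
servo_tool:
  motion:
    - [[-9.6, -9, -2, 0, 0, 0], [-9.6, -9, -4, 0, 0, 0], [-9.6, -9, -6, 0, 0, 0], [-9.6, -9, -6, 0, 0, 0], [-9.6, -9, -6, 0, 0, 0], [-9.6, -9, -6, 0, 0, 0]]
  gripper: 5

```text
t: 12.22
tcp_pos: [0.4481, -0.3516, 0.0838]
orientation: [[-0.001, 0.416, 0.91], [0.001, 0.91, -0.416], [-1.0, 0.0, -0.001]]
contact_force: [0.6, -0.5, 0.3]
width: 0.588
```

```bash
python3 - <<'E'
from h import *
s=state();print(s['tcp_pos'].round(4),s['joints'].round(2),s['width'])
p,d=grab('side','s9')
cv2.imwrite('pics/s9z.png',cv2.resize(p[250:400,180:340,::-1],None,fx=4,fy=3.5,interpolation=cv2.INTER_CUBIC))
E
```

```text
[ 0.4481 -0.3516  0.0838] [ 0.54  0.67  0.03  1.87 -0.04  0.6   1.74] 0.5882715595372506
```

View pics/s9z.png

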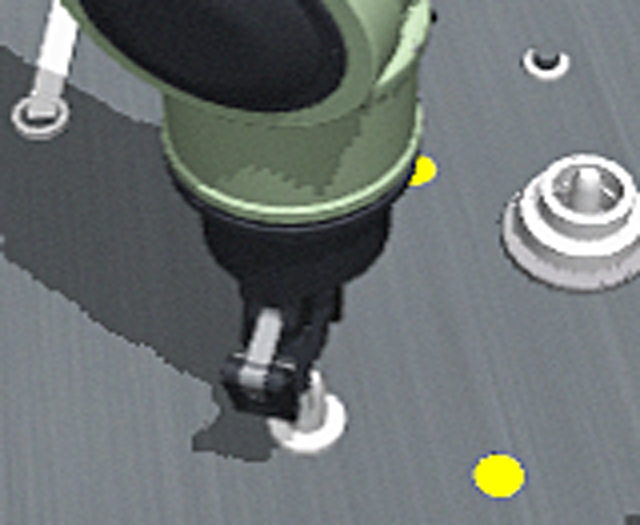

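Request:
servo_tool:
  motion:
    - [[-0.2, -0.1, 0, 0, 0, 0], [-0.2, -0.1, -1, 0, 0, 0], [-0.2, -0.1, -2, 0, 0, 0], [-0.2, -0.1, -3.5, 0, 0, 0], [-0.2, -0.1, -4.4, 0, 0, 0], [-0.2, -0.1, -4.4, 0, 0, 0], [-0.2, -0.1, -4.4, 0, 0, 0]]

```text
t: 12.85
tcp_pos: [0.4463, -0.3517, 0.0398]
orientation: [[-0.001, 0.414, 0.91], [0.001, 0.91, -0.414], [-1.0, 0.0, -0.001]]
contact_force: [-0.5, 0.2, 0.5]
width: 0.586
```

Request:
servo_tool:
  motion:
    - [[0, 0, 0, 0, 0, 0], [0, 0, 0, 0, 0, 0], [0, 0, 0, 0, 0, 0], [0, 0, 0, 0, 0, 0], [0, 0, 0, 0, 0, 0], [0, 0, 0, 0, 0, 0]]
  gripper: 1
  newtons: 40

```text
t: 13.35
tcp_pos: [0.4467, -0.3524, 0.0412]
orientation: [[0.001, 0.414, 0.91], [-0.001, 0.91, -0.414], [-1.0, -0.0, 0.001]]
contact_force: [-2.2, 0.4, 6.5]
width: 0.213
```

Request:
servo_tool:
  motion:
    - [[0, 0, 0.3, 0, 0, 0], [0, 0, 1, 0, 0, 0], [0, 0, 3, 0, 0, 0], [0, 0, 6, 0, 0, 0], [0, 0, 9, 0, 0, 0], [0, 0, 9, 0, 0, 0]]

```text
t: 13.85
tcp_pos: [0.4481, -0.3535, 0.1359]
orientation: [[0.006, 0.414, 0.91], [-0.004, 0.91, -0.414], [-1.0, -0.001, 0.007]]
contact_force: [1.0, -0.6, -1.3]
width: 0.217
```

```bash
python3 - <<'E'
from h import *
s=state();print(s['tcp_pos'].round(4),s['joints'].round(2),s['width'],s['contact_force'])
p,d=grab('side','s10')
cv2.imwrite('pics/s10z.png',cv2.resize(p[220:400,170:350,::-1],None,fx=4,fy=3.3,interpolation=cv2.INTER_CUBIC))
E
```

```text
[ 0.4481 -0.3535  0.1359] [ 0.54  0.59  0.04  1.85 -0.03  0.69  1.74] 0.21706435583424316 [ 1.01335288 -0.55018723 -1.34193206]
```

View pics/s10z.png

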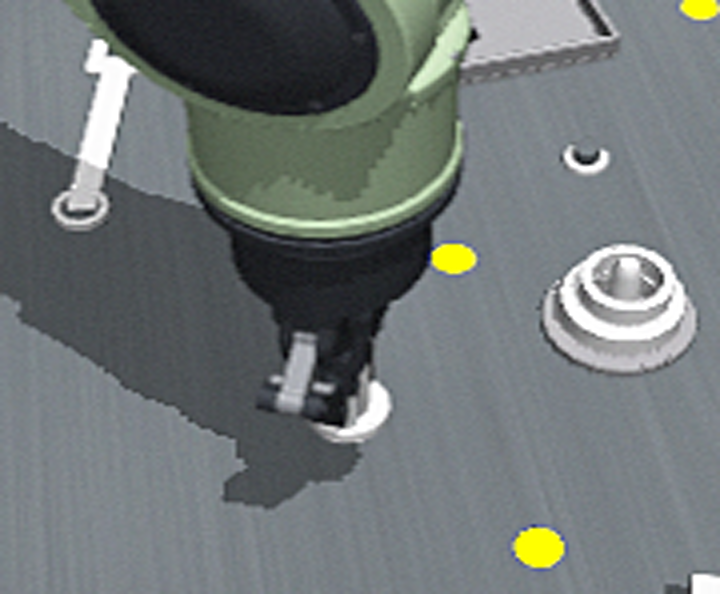

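The pin hangs upright in the grip. Carrying it to the long tray, with the +31° turn in the second half.

Request:
servo_tool:
  motion:
    - [[17.7, 58.6, 0, 0, 0, 0], [17.7, 58.6, 0, 0, 0, 0], [17.7, 58.6, 0, 0, 0, 0], [17.7, 58.6, 0, 0, 0, 0], [17.7, 58.6, 0, 0, 0, 0], [17.7, 58.6, 0, 0, 0, 0], [17.7, 58.6, 0, 0, 0, 0], [17.7, 58.6, 0, 0, 0, 0]]

```text
t: 14.57
tcp_pos: [0.5425, -0.0309, 0.1299]
orientation: [[-0.001, 0.414, 0.91], [-0.0, 0.91, -0.414], [-1.0, -0.0, -0.001]]
contact_force: [1.7, -0.2, -2.4]
width: 0.22
```

Request:
servo_tool:
  motion:
    - [[3, 10, 0, 0, 0, 6], [3, 10, 0, 0, 0, 12], [3, 10, 0, 0, 0, 18], [3, 10, 0, 0, 0, 24], [3, 10, 0, 0, 0, 31], [3, 10, 0, 0, 0, 31], [3, 10, 0, 0, 0, 31]]

```text
t: 15.15
tcp_pos: [0.5724, 0.0667, 0.1299]
orientation: [[-0.001, -0.11, 0.994], [0.0, 0.994, 0.11], [-1.0, 0.0, -0.001]]
contact_force: [0.0, -1.6, -2.8]
width: 0.224
```

Request:
servo_tool:
  motion:
    - [[5.2, 16.6, 0, 0, 0, 0], [5.2, 16.6, 0, 0, 0, 0], [5.2, 16.6, 0, 0, 0, 0], [5.2, 16.6, 0, 0, 0, 0], [5.2, 16.6, 0, 0, 0, 0], [5.2, 16.6, -2, 0, 0, 0], [5.2, 16.6, -4, 0, 0, 0], [5.2, 16.6, -4, 0, 0, 0]]

```text
t: 15.82
tcp_pos: [0.6228, 0.2322, 0.0866]
orientation: [[-0.005, -0.11, 0.994], [-0.002, 0.994, 0.11], [-1.0, -0.002, -0.005]]
contact_force: [-0.8, -0.8, -2.2]
width: 0.223
```

```bash
python3 - <<'E'
from h import *
s=state();print(s['tcp_pos'].round(4),s['joints'].round(2),s['width'],s['contact_force'])
p,d=grab('side','s11')
cv2.imwrite('pics/s11z.png',cv2.resize(p[100:240,210:370,::-1],None,fx=4,fy=4,interpolation=cv2.INTER_CUBIC))
E
```

```text
[0.6228 0.2322 0.0866] [-0.4   0.78 -0.07  1.6   0.07  0.77  1.18] 0.2228853585197174 [-0.80437748 -0.82624967 -2.22709422]
```

View pics/s11z.png

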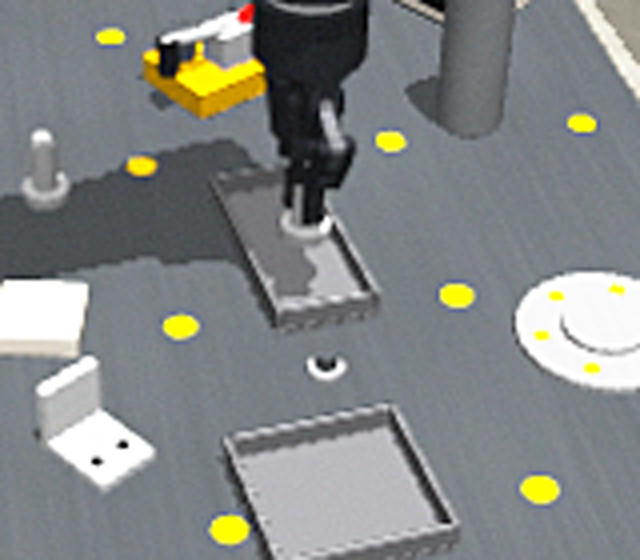

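The pin is over the tray, clear of the walls. Lowering.

Request:
servo_tool:
  motion:
    - [[0, 0, -1.5, 0, 0, 0], [0, 0, -3, 0, 0, 0], [0, 0, -3.8, 0, 0, 0], [0, 0, -4.1, 0, 0, 0], [0, 0, -4.1, 0, 0, 0], [0, 0, -4.1, 0, 0, 0]]

```text
t: 16.37
tcp_pos: [0.625, 0.233, 0.0498]
orientation: [[0.0, -0.113, 0.994], [0.0, 0.994, 0.113], [-1.0, 0.0, 0.0]]
contact_force: [-0.1, -0.2, -2.4]
width: 0.221
```

Request:
servo_tool:
  motion:
    - [[0, 0, -0.15, 0, 0, 0], [0, 0, -0.3, 0, 0, 0], [0, 0, -0.35, 0, 0, 0], [0, 0, -0.35, 0, 0, 0]]

```text
t: 16.7
tcp_pos: [0.6248, 0.233, 0.046]
orientation: [[0.0, -0.114, 0.993], [0.0, 0.993, 0.114], [-1.0, 0.0, 0.0]]
contact_force: [0.5, -0.6, -2.8]
width: 0.216
```

Request:
servo_tool:
  motion:
    - [[0, 0, -0.05, 0, 0, 0], [0, 0, -0.1, 0, 0, 0], [0, 0, -0.1, 0, 0, 0]]

```text
t: 16.95
tcp_pos: [0.6248, 0.233, 0.0452]
orientation: [[0.0, -0.114, 0.993], [0.0, 0.993, 0.114], [-1.0, 0.0, 0.0]]
contact_force: [-1.6, -1.4, 2.7]
width: 0.217
```

Request:
servo_tool:
  motion:
    - [[0, 0, 0, 0, 0, 0], [0, 0, 0, 0, 0, 0], [0, 0, 0, 0, 0, 0], [0, 0, 0, 0, 0, 0]]
  gripper: 4

```text
t: 17.28
tcp_pos: [0.6248, 0.233, 0.0449]
orientation: [[0.0, -0.114, 0.993], [0.0, 0.993, 0.114], [-1.0, 0.0, 0.0]]
contact_force: [0.2, -0.0, 0.8]
width: 0.467
```

Request:
servo_tool:
  motion:
    - [[0, 0, 1, 0, 0, 0], [0, 0, 2.5, 0, 0, 0], [0, 0, 5, 0, 0, 0], [0, 0, 8, 0, 0, 0], [-5, 4, 8, 0, 0, 0], [-8, 7, 8, 0, 0, 0], [-11, 9, 8, 0, 0, 0], [-13, 11, 8, 0, 0, 0]]

```text
t: 17.95
tcp_pos: [0.4963, 0.3412, 0.1267]
orientation: [[0.001, -0.113, 0.994], [0.001, 0.994, 0.113], [-1.0, 0.001, 0.001]]
contact_force: [0.0, 1.3, -0.2]
width: 0.469
```

```bash
python3 - <<'E'
from h import *
s=state();print(s['tcp_pos'].round(4),s['joints'].round(2),s['width'],s['contact_force'])
p,d=grab('side','s12')
cv2.imwrite('pics/s12z.png',cv2.resize(p[70:240,180:370,::-1],None,fx=4,fy=3.5,interpolation=cv2.INTER_CUBIC))
E
```

```text
[0.4963 0.3412 0.1267] [-0.65  0.65 -0.07  1.76  0.06  0.73  0.93] 0.46919624746835387 [ 0.0317238   1.26578856 -0.23204761]
```

View pics/s12z.png

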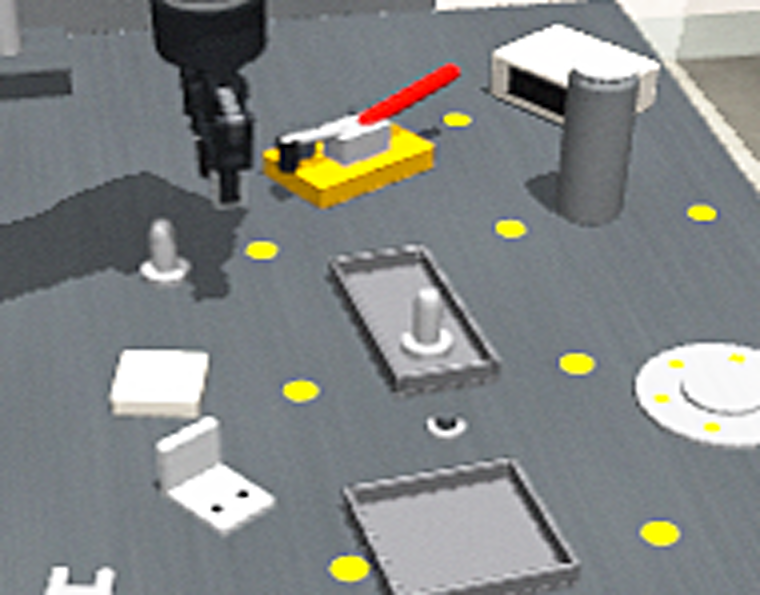

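The first pin stands upright in the tray, at about (427,320) in the crop. Now the second pin.

Request:
servo_tool:
  motion:
    - [[-4.5, 3, 0, 0, 0, 0], [-4.5, 3, -2, 0, 0, 0], [-4.5, 3, -4, 0, 0, 0], [-4.5, 3, -4, 0, 0, 0], [-4.5, 3, -4, 0, 0, 0], [-4.5, 3, -4, 0, 0, 0]]
  gripper: 5

```text
t: 18.5
tcp_pos: [0.4537, 0.3703, 0.0864]
orientation: [[0.001, -0.113, 0.994], [0.001, 0.994, 0.113], [-1.0, 0.001, 0.001]]
contact_force: [-0.7, 0.2, -0.3]
width: 0.587
```

```bash
python3 - <<'E'
from h import *
s=state();print(s['tcp_pos'].round(4),s['width'])
p,d=grab('side','s13')
cv2.imwrite('pics/s13z.png',cv2.resize(p[80:170,170:270,::-1],None,fx=6,fy=6,interpolation=cv2.INTER_CUBIC))
E
```

```text
[0.4537 0.3703 0.0864] 0.5870366725999484
```

View pics/s13z.png

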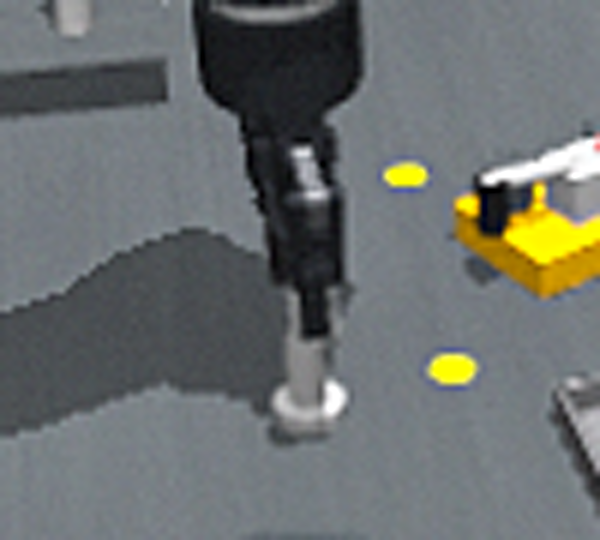

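Request:
servo_tool:
  motion:
    - [[-0.3, 0, 0, 0, 0, 0], [-0.3, 0, -1, 0, 0, 0], [-0.3, 0, -2, 0, 0, 0], [-0.3, 0, -3.5, 0, 0, 0], [-0.3, 0, -4.5, 0, 0, 0], [-0.3, 0, -4.5, 0, 0, 0], [-0.3, 0, -4.5, 0, 0, 0]]

```text
t: 19.13
tcp_pos: [0.4493, 0.3702, 0.0392]
orientation: [[-0.001, -0.114, 0.993], [-0.001, 0.993, 0.114], [-1.0, -0.001, -0.001]]
contact_force: [-1.2, 0.0, 0.9]
width: 0.585
```

Request:
servo_tool:
  motion:
    - [[0, 0, 0, 0, 0, 0], [0, 0, 0, 0, 0, 0], [0, 0, 0, 0, 0, 0], [0, 0, 0, 0, 0, 0], [0, 0, 0, 0, 0, 0], [0, 0, 0, 0, 0, 0]]
  gripper: 1
  newtons: 40

```text
t: 19.63
tcp_pos: [0.4499, 0.3708, 0.0406]
orientation: [[0.001, -0.114, 0.993], [0.001, 0.993, 0.114], [-1.0, 0.001, 0.001]]
contact_force: [-1.4, 0.5, 6.5]
width: 0.219
```

Request:
servo_tool:
  motion:
    - [[0, 0, 0.3, 0, 0, 0], [0, 0, 1, 0, 0, 0], [0, 0, 3, 0, 0, 0], [0, 0, 6, 0, 0, 0], [0, 0, 8, 0, 0, 0], [0, 0, 8, 0, 0, 0]]

```text
t: 20.13
tcp_pos: [0.451, 0.3716, 0.1243]
orientation: [[0.004, -0.114, 0.994], [0.004, 0.994, 0.114], [-1.0, 0.003, 0.004]]
contact_force: [1.4, 1.1, -1.5]
width: 0.222
```

```bash
python3 - <<'E'
from h import *
s=state();print(s['tcp_pos'].round(4),s['width'],s['contact_force'])
p,d=grab('side','s14')
cv2.imwrite('pics/s14z.png',cv2.resize(p[70:240,180:370,::-1],None,fx=4,fy=3.5,interpolation=cv2.INTER_CUBIC))
E
```

```text
[0.451  0.3716 0.1243] 0.22204636532198294 [ 1.40976867  1.06065428 -1.45344653]
```

View pics/s14z.png

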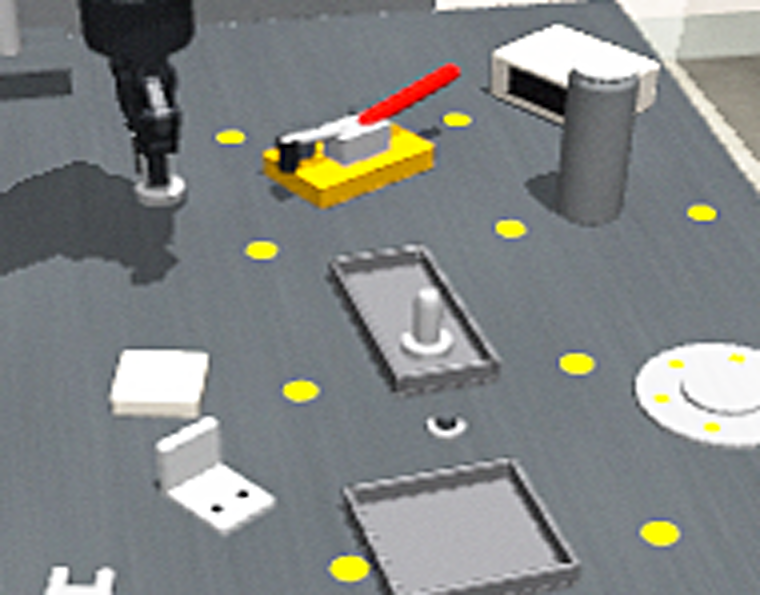

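Request:
servo_tool:
  motion:
    - [[16.5, -6.7, 0, 0, 0, 0], [16.5, -6.7, 0, 0, 0, 0], [16.5, -6.7, 0, 0, 0, 0], [16.5, -6.7, 0, 0, 0, 0], [16.5, -6.7, 0, 0, 0, 0], [16.5, -6.7, -2, 0, 0, 0], [16.5, -6.7, -4, 0, 0, 0], [16.5, -6.7, -4, 0, 0, 0]]

```text
t: 20.85
tcp_pos: [0.6124, 0.3021, 0.0753]
orientation: [[-0.006, -0.114, 0.993], [-0.003, 0.994, 0.114], [-1.0, -0.002, -0.006]]
contact_force: [-0.2, -0.2, -3.0]
width: 0.221
```

```bash
python3 - <<'E'
from h import *
s=state();print(s['tcp_pos'].round(4),s['width'],s['contact_force'])
p,d=grab('side','s15')
cv2.imwrite('pics/s15z.png',cv2.resize(p[90:200,230:350,::-1],None,fx=5,fy=5,interpolation=cv2.INTER_CUBIC))
E
```

```text
[0.6124 0.3021 0.0753] 0.22094012661521262 [-0.16738662 -0.1792548  -3.03258882]
```

View pics/s15z.png

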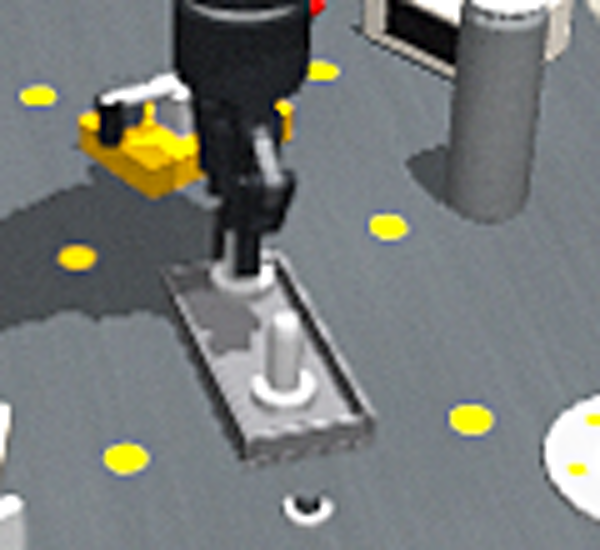

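Request:
servo_tool:
  motion:
    - [[0.1, 0.1, -1, 0, 0, 0], [0.1, 0.1, -2, 0, 0, 0], [0.1, 0.1, -2.7, 0, 0, 0], [0.1, 0.1, -3, 0, 0, 0], [0.1, 0.1, -3, 0, 0, 0], [0.1, 0.1, -3, 0, 0, 0]]

```text
t: 21.4
tcp_pos: [0.6156, 0.3046, 0.05]
orientation: [[0.0, -0.114, 0.993], [-0.0, 0.993, 0.114], [-1.0, -0.0, 0.0]]
contact_force: [-0.4, 0.1, -2.3]
width: 0.222
```

Request:
servo_tool:
  motion:
    - [[0, 0, -0.15, 0, 0, 0], [0, 0, -0.3, 0, 0, 0], [0, 0, -0.4, 0, 0, 0], [0, 0, -0.45, 0, 0, 0], [0, 0, -0.5, 0, 0, 0], [0, 0, -0.5, 0, 0, 0]]

```text
t: 21.9
tcp_pos: [0.6155, 0.3045, 0.0448]
orientation: [[-0.0, -0.114, 0.993], [-0.0, 0.993, 0.114], [-1.0, -0.0, -0.0]]
contact_force: [0.4, 0.3, -2.4]
width: 0.222
```

Request:
servo_tool:
  motion:
    - [[0, 0, 0, 0, 0, 0], [0, 0, 0, 0, 0, 0], [0, 0, 0, 0, 0, 0], [0, 0, 0, 0, 0, 0]]
  gripper: 4

```text
t: 22.23
tcp_pos: [0.6157, 0.3045, 0.0451]
orientation: [[0.0, -0.114, 0.993], [0.0, 0.993, 0.114], [-1.0, 0.0, 0.0]]
contact_force: [-0.1, -0.1, 0.0]
width: 0.467
```

Request:
servo_tool:
  motion:
    - [[0, 0, 1, 0, 0, 0], [0, 0, 2.5, 0, 0, 0], [0, 0, 5, 0, 0, 0], [0, 0, 8, 0, 0, 0], [-3, -4, 8, 0, 0, 0], [-5, -7, 8, 0, 0, 0], [-7, -10, 8, 0, 0, 0], [-7, -10, 8, 0, 0, 0]]

```text
t: 22.9
tcp_pos: [0.5426, 0.1977, 0.1265]
orientation: [[-0.002, -0.109, 0.994], [-0.004, 0.994, 0.109], [-1.0, -0.003, -0.002]]
contact_force: [1.7, -0.1, 1.5]
width: 0.467
```

```bash
python3 - <<'E'
from h import *
s=state();print(s['tcp_pos'].round(4),s['width'],s['contact_force'])
p,d=grab('side','s16')
cv2.imwrite('pics/s16z.png',cv2.resize(p[90:240,190:350,::-1],None,fx=4,fy=3.6,interpolation=cv2.INTER_CUBIC))
E
```

```text
[0.5426 0.1977 0.1265] 0.4672040606494391 [ 1.71426297 -0.11043701  1.50284303]
```

View pics/s16z.png

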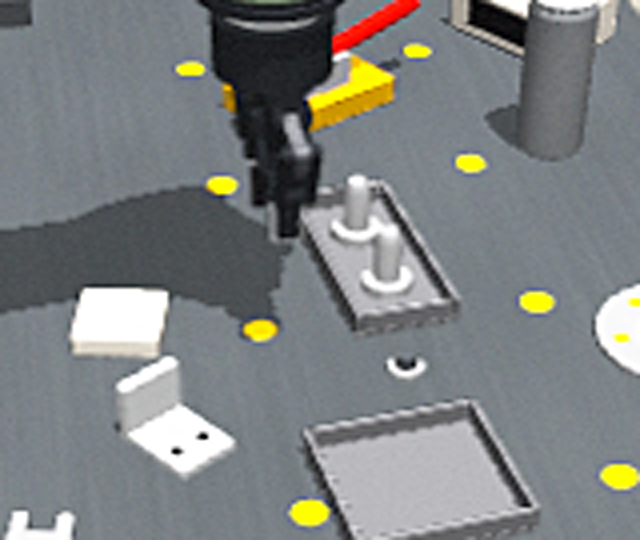

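Both pins stand upright in the tray. Last is the bracket: I'll turn +27.5° so the jaws close across its upright, near (0.4425, 0.106).

Request:
servo_tool:
  motion:
    - [[-10, -9.2, 0, 0, 0, 7], [-10, -9.2, 0, 0, 0, 14], [-10, -9.2, -1, 0, 0, 21], [-10, -9.2, -2.5, 0, 0, 27.5], [-10, -9.2, -2.5, 0, 0, 27.5], [-10, -9.2, -2.5, 0, 0, 27.5], [-10, -9.2, -2.5, 0, 0, 27.5]]

```text
t: 23.53
tcp_pos: [0.4471, 0.1136, 0.1009]
orientation: [[0.002, -0.558, 0.83], [0.001, 0.83, 0.558], [-1.0, -0.0, 0.002]]
contact_force: [0.3, -0.0, -0.2]
width: 0.47
```

```bash
python3 - <<'E'
from h import *
s=state();print(s['tcp_pos'].round(4),s['width'],s['joints'].round(2),np.degrees(np.arctan2(*s['orientation'][1::-1,1])))
p,d=grab('side','s17')
cv2.imwrite('pics/s17z.png',cv2.resize(p[140:240,190:300,::-1],None,fx=6,fy=6,interpolation=cv2.INTER_CUBIC))
p,d=grab('top','t17')
cv2.imwrite('pics/t17z.png',cv2.resize(p[200:290,200:320,::-1],None,fx=6,fy=6,interpolation=cv2.INTER_CUBIC))
P=cloud('side',np.load('pics/s16.npz')['d']).reshape(-1,3)
X=P[(abs(P[:,0]-.4425)<.04)&(abs(P[:,1]-.106)<.04)&(P[:,2]>.02)&(P[:,2]<.07)];print(len(X),X.mean(0),cv2.minAreaRect((X[:,:2]*1000).astype(np.float32)), X[X[:,2]>.046].mean(0))
E
```

```text
[0.4471 0.1136 0.1009] 0.47003671133407454 [-0.22  0.53 -0.2   2.14  0.21  0.49  1.58] 123.91849592334813
168 [0.44399016 0.10109556 0.03780572] ((444.21331787109375, 102.53684997558594), (46.3366584777832, 11.817028045654297), 35.865455627441406) [0.44482088 0.10402615 0.04899782]
```

View pics/s17z.png

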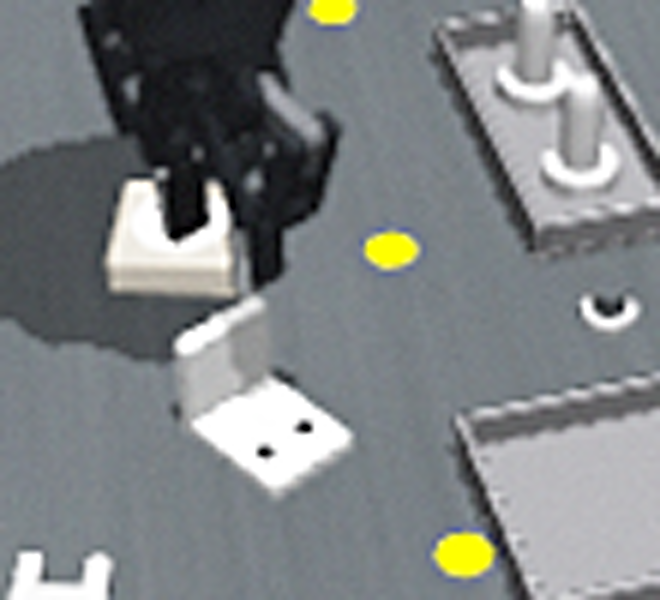

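View pics/t17z.png

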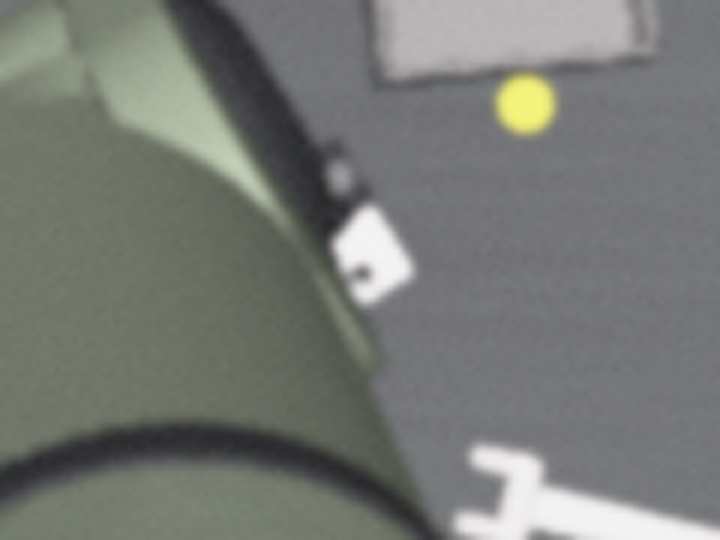

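Request:
servo_tool:
  motion:
    - [[-0.4, -0.9, 0, 0, 0, 0], [-0.4, -0.9, 0, 0, 0, 0], [-0.4, -0.9, -1.5, 0, 0, 0], [-0.4, -0.9, -1.5, 0, 0, 0], [-0.4, -0.9, -1.5, 0, 0, 0]]

```text
t: 24.05
tcp_pos: [0.4412, 0.1034, 0.0847]
orientation: [[-0.001, -0.56, 0.829], [-0.0, 0.829, 0.56], [-1.0, 0.0, -0.001]]
contact_force: [0.1, -0.1, 1.2]
width: 0.47
```

```bash
python3 - <<'E'
from h import *
s=state();print(s['tcp_pos'].round(4))
p,d=grab('side','s18')
cv2.imwrite('pics/s18z.png',cv2.resize(p[140:240,190:300,::-1],None,fx=6,fy=6,interpolation=cv2.INTER_CUBIC))
E
```

```text
[0.4412 0.1034 0.0847]
```

View pics/s18z.png

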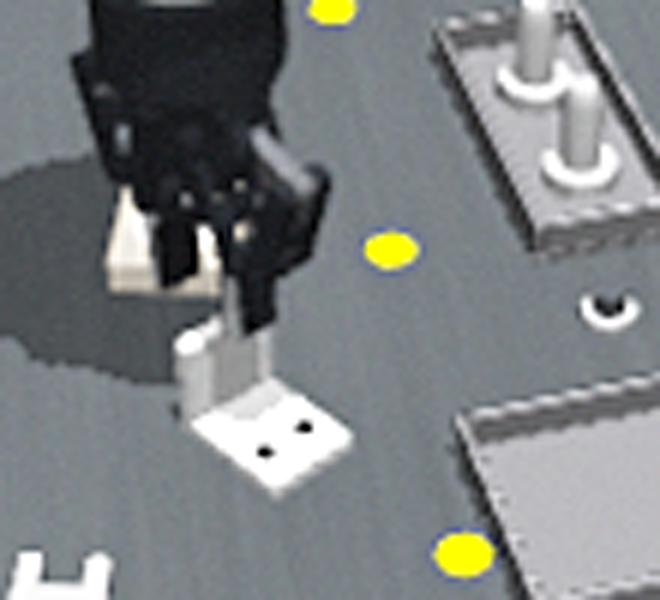

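The front finger is on the foot side and the rear finger is behind the upright. Lowering with a small xy correction.

Request:
servo_tool:
  motion:
    - [[0.2, 0.15, -1, 0, 0, 0], [0.2, 0.15, -2, 0, 0, 0], [0.2, 0.15, -3.2, 0, 0, 0], [0.2, 0.15, -4.1, 0, 0, 0], [0.2, 0.15, -4.1, 0, 0, 0], [0.2, 0.15, -4.1, 0, 0, 0]]

```text
t: 24.6
tcp_pos: [0.4431, 0.105, 0.0434]
orientation: [[-0.001, -0.56, 0.828], [-0.001, 0.828, 0.56], [-1.0, 0.0, -0.001]]
contact_force: [-0.8, 0.3, -0.3]
width: 0.468
```

Request:
servo_tool:
  motion:
    - [[0, 0, 0, 0, 0, 0], [0, 0, 0, 0, 0, 0], [0, 0, 0, 0, 0, 0], [0, 0, 0, 0, 0, 0], [0, 0, 0, 0, 0, 0], [0, 0, 0, 0, 0, 0]]
  gripper: 0.2
  newtons: 40

```text
t: 25.1
tcp_pos: [0.4439, 0.105, 0.0444]
orientation: [[0.001, -0.56, 0.829], [0.0, 0.829, 0.56], [-1.0, -0.0, 0.001]]
contact_force: [-0.5, -1.1, 7.2]
width: 0.088
```

Request:
servo_tool:
  motion:
    - [[0, 0, 0.3, 0, 0, 0], [0, 0, 1, 0, 0, 0], [0, 0, 3, 0, 0, 0], [0, 0, 5, 0, 0, 0], [0, 0, 7, 0, 0, 0], [0, 0, 7, 0, 0, 0]]

```text
t: 25.6
tcp_pos: [0.4448, 0.1053, 0.1173]
orientation: [[0.004, -0.56, 0.829], [0.001, 0.829, 0.56], [-1.0, -0.001, 0.004]]
contact_force: [2.0, -0.4, -0.7]
width: 0.083
```

```bash
python3 - <<'E'
from h import *
s=state();print(s['tcp_pos'].round(4),s['width'],s['contact_force'])
p,d=grab('side','s19')
cv2.imwrite('pics/s19z.png',cv2.resize(p[120:250,180:330,::-1],None,fx=4,fy=4,interpolation=cv2.INTER_CUBIC))
E
```

```text
[0.4448 0.1053 0.1173] 0.08324553062892774 [ 1.97472773 -0.42476391 -0.71079263]
```

View pics/s19z.png

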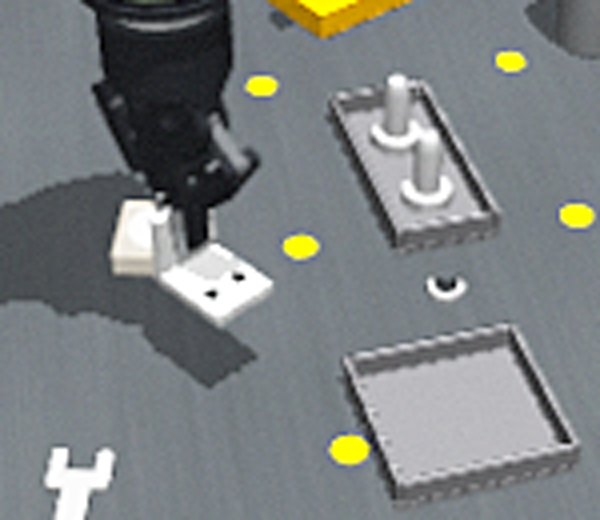

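The bracket is held level. Moving over the square tray and turning back 27.5° to line up with it.

Request:
servo_tool:
  motion:
    - [[15.4, -7.4, 0, 0, 0, -6], [15.4, -7.4, 0, 0, 0, -12], [15.4, -7.4, 0, 0, 0, -18], [15.4, -7.4, 0, 0, 0, -24], [15.4, -7.4, 0, 0, 0, -27.5], [15.4, -7.4, 0, 0, 0, -27.5], [15.4, -7.4, 0, 0, 0, -27.5], [15.4, -7.4, 0, 0, 0, -27.5]]

```text
t: 26.32
tcp_pos: [0.5965, 0.0316, 0.1134]
orientation: [[-0.001, -0.117, 0.993], [0.0, 0.993, 0.117], [-1.0, 0.0, -0.001]]
contact_force: [-0.6, -0.4, -1.4]
width: 0.085
```

```bash
python3 - <<'E'
from h import *
s=state();print(s['tcp_pos'].round(4),s['width'],s['contact_force'],s['orientation'].round(3)[:,1])
p,d=grab('side','s20')
cv2.imwrite('pics/s20z.png',cv2.resize(p[120:250,220:370,::-1],None,fx=4,fy=4,interpolation=cv2.INTER_CUBIC))
E
```

```text
[0.5965 0.0316 0.1134] 0.08528308092107886 [-0.62151896 -0.37619118 -1.35197655] [-0.117  0.993  0.   ]
```

View pics/s20z.png

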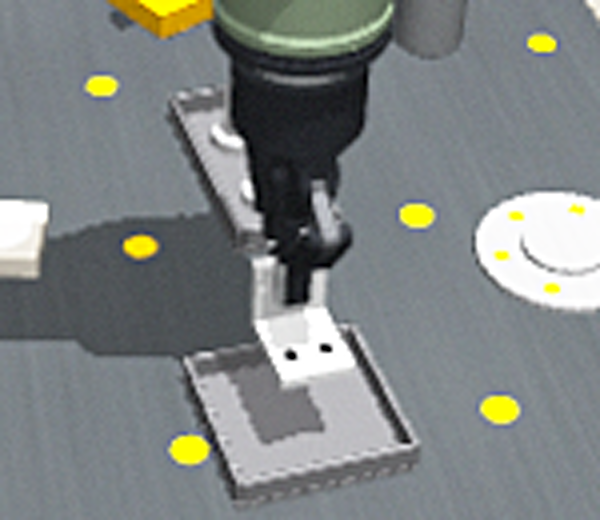

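Request:
servo_tool:
  motion:
    - [[0, 0, -1.5, 0, 0, 0], [0, 0, -3, 0, 0, 0], [0, 0, -4.5, 0, 0, 0], [0, 0, -5.7, 0, 0, 0], [0, 0, -6.1, 0, 0, 0], [0, 0, -6.1, 0, 0, 0], [0, 0, -6.1, 0, 0, 0]]

```text
t: 26.95
tcp_pos: [0.5976, 0.0311, 0.0533]
orientation: [[0.0, -0.114, 0.993], [0.0, 0.993, 0.114], [-1.0, -0.0, 0.0]]
contact_force: [-0.4, -0.1, -1.5]
width: 0.087
```

Request:
servo_tool:
  motion:
    - [[0, 0, -0.15, 0, 0, 0], [0, 0, -0.3, 0, 0, 0], [0, 0, -0.4, 0, 0, 0], [0, 0, -0.45, 0, 0, 0], [0, 0, -0.45, 0, 0, 0], [0, 0, -0.45, 0, 0, 0]]

```text
t: 27.45
tcp_pos: [0.5976, 0.031, 0.0485]
orientation: [[0.0, -0.114, 0.993], [0.0, 0.993, 0.114], [-1.0, -0.0, 0.0]]
contact_force: [-0.6, -0.5, -1.5]
width: 0.087
```

Request:
servo_tool:
  motion:
    - [[0, 0, 0, 0, 0, 0], [0, 0, 0, 0, 0, 0], [0, 0, 0, 0, 0, 0], [0, 0, 0, 0, 0, 0]]
  gripper: 3

```text
t: 27.78
tcp_pos: [0.5976, 0.031, 0.0485]
orientation: [[0.0, -0.114, 0.993], [-0.0, 0.993, 0.114], [-1.0, -0.0, 0.0]]
contact_force: [0.6, 0.6, 0.2]
width: 0.354
```

Request:
servo_tool:
  motion:
    - [[0, 0, 1, 0, 0, 0], [0, 0, 2.5, 0, 0, 0], [0, 0, 5, 0, 0, 0], [0, 0, 8, 0, 0, 0], [0, 0, 12, 0, 0, 0], [0, 0, 15, 0, 0, 0], [-8, 0, 15, 0, 0, 0], [-8, 0, 15, 0, 0, 0]]

```text
t: 28.45
tcp_pos: [0.5179, 0.0311, 0.2006]
orientation: [[0.005, -0.113, 0.994], [0.001, 0.994, 0.113], [-1.0, 0.0, 0.005]]
contact_force: [0.7, 1.3, -1.1]
width: 0.356
```

Request:
servo_tool:
  motion:
    - [[-4, 10, 3, 0, 0, 0], [-6, 25, 3, 0, 0, 0], [-8, 33, 3, 0, 0, 0], [-8, 33, 3, 0, 0, 0], [-8, 33, 3, 0, 0, 0], [-8, 33, 3, 0, 0, 0], [-8, 33, 3, 0, 0, 0], [-8, 33, 3, 0, 0, 0]]

```text
t: 29.12
tcp_pos: [0.4386, 0.3542, 0.229]
orientation: [[0.001, -0.114, 0.993], [0.0, 0.993, 0.114], [-1.0, 0.0, 0.001]]
contact_force: [1.2, 0.5, 1.1]
width: 0.352
```

```bash
python3 - <<'E'
from h import *
s=state();print(s['t'],s['tcp_pos'].round(4),s['width'],s['contact_force'])
for n in('side','top'): grab(n,n+'F')
d=np.load('pics/topF.npz')['d'];P=cloud('top',d)
for k,(u,v,r) in dict(lens=(201,252,20)).items():
    X=P[v-r:v+r,u-r:u+r].reshape(-1,3);X=X[X[:,2]>.014];print(k,X.mean(0))
E
```

```text
29.1167 [0.4386 0.3542 0.229 ] 0.3515790683189847 [1.15885173 0.46735766 1.1064976 ]
lens [0.43262963 0.21438054 0.02058115]
```

View pics/sideF.png

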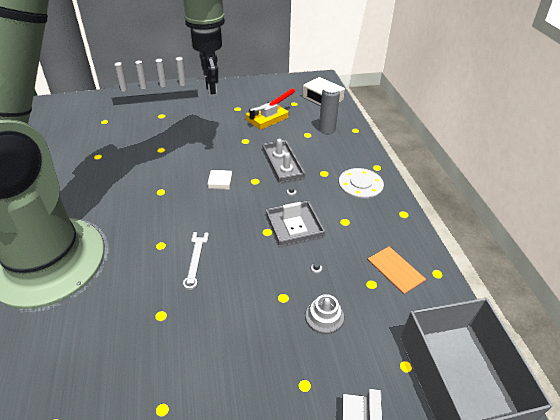

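View pics/topF.png

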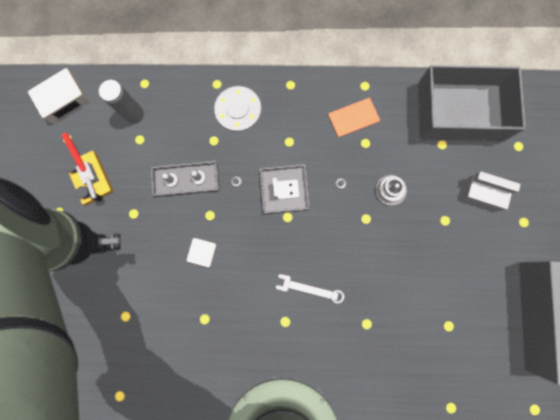

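Both views show the rings stacked at (391,190) in the top view, the pins upright at (170,180) and (198,177), and the bracket on its foot at (287,188). The lens box is unmoved at (201,252). I'll do one quick height check and then hand in.

```bash
python3 - <<'E'
from h import *
from plant import sign_off
P=cloud('top',np.load('pics/topF.npz')['d']).reshape(-1,3)
for n,c,a,b in(('large top',(.604,-.261),.0255,.031),('small top',(.604,-.261),.014,.023)):
    q=np.hypot(P[:,0]-c[0],P[:,1]-c[1]);X=P[(q>a)&(q<b)&(P[:,2]>.015)];print(n,np.percentile(X[:,2],[5,50,95]).round(4))
X=P[(np.hypot(P[:,0]-.604,P[:,1]+.261)<.05)&(P[:,2]>.042)&(P[:,2]<.053)];print('small ctr',X.mean(0))
for n,c in(('p1',(.616,.3045)),('p2',(.625,.233)),('br',(.5976,.031))):
    X=P[(np.hypot(P[:,0]-c[0],P[:,1]-c[1])<.03)&(P[:,2]>.046)];print(n,X.mean(0).round(4),X[:,2].max())
print(sign_off())
E
```

```text
large top [0.0248 0.0277 0.031 ]
small top [0.0239 0.0465 0.0504]
small ctr [ 0.60471151 -0.25952989  0.04758701]
p1 [0.6159 0.3051 0.0565] 0.062252459110446634
p2 [0.6239 0.2334 0.0565] 0.06318181853762628
br [0.5953 0.0326 0.0543] 0.059054972254589666
the job is handed in; nothing more can be done
None
```

The job is done and handed in at about 29 s of the 128 s allowed. All five parts are where you asked, and the arm was clear of everything at the end.

- **Rings:** the large ring lies flat on the stand and the small one lies flat on top of it, both around the post. Their tops measured about 28 mm and 47 mm, against an expected 28 mm and 48 mm.
- **Pins:** both stand upright on the floor of the long tray, about 72 mm apart.
- **Bracket:** it stands on its foot inside the square tray, lined up with the tray's sides.
- **Lens box:** its measured position was the same before and after, to within 0.1 mm.

The highest force I read at the wrist was about 22 N. It came as the gripper closed on the large ring, which I put down to the pads swinging forward. No check failed or disagreed. The final height check used the top camera only.

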